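# Uncap the test contacts and slide the circuit module home, gently

### The job

Lift the yellow dust cap off the contact block and set it down, upright, in the middle of the blue mat. Slide the green circuit module across the bench, without lifting it off the bench, until its long side lies flush along the aluminium guide rail and its connector end is right up against the spring contacts. Push the module gently - never with more than 15 N, it and the contacts are delicate - and leave the other things on the bench where they are.

Things in the scene. Friction and masses are not known exactly. Their poses are not given: they have to be found in the camera images.
- nest: Fixed test nest. Origin on the bench at the corner of the guide rail's inner face (plane x=0) and the contacts' free face (plane y=0); module goes at x<0, y<0. Aluminium rail: x 0 to 12, y -300 to -30, 18 mm high. Black contact block: x -95 to -5, y 10 to 47, 37 high; before it a sprung white strip with brass contacts, x -92 to -8, z 5 to 25, face at y=0, yields to +y. No floor: bench. z up.
- contacts (a joint): How far the sprung contact strip is pressed in towards the nest's +y: 0 = free, 0.006 m = bottomed (stiffness 1.2 N/mm, about 7 N when bottomed).
- module: Loose circuit module, about 0.35 kg: aluminium base 100 (x) x 150 (y) x 17 mm high, upright sides; green board on it, 2 mm in from the edges, top at 20, parts up to 42 mm high. Too wide to grip. Origin: centre of underside. Connector end (brass fingers, long black connector) is +y. Home: axes parallel to the nest's, origin at x=-50, y=-75 mm in the nest's frame.
- module_front (a point): Point on the module: middle of its connector end (the +y end), at the underside.
- cap: Loose yellow dust cap, 0.12 kg, standing on the bench over the contact block, about 6 mm play; blocks the module's way. Shell open below, 112 (x) x 68 (y) x 46 mm high, walls 3. On top a black rib to grip: 70 along x, 14 thick along y, z 46 to 72 mm, centred. Origin: centre of the open underside.
- pad: Fixed blue mat where the cap belongs, 160 mm (x) x 140 mm (y), 3 mm thick. Origin: centre of its underside. It may lie on the left or on the right of the bench.
- bin: Fixed grey parts bin, 150 (x) x 120 (y) x 45 mm high, origin centre of underside; on the side of the bench without the mat. Leave alone.
- bottle: Bystander: white bottle with red cap, diameter 56, 150 mm high; origin centre of underside.
- meter: Bystander: orange hand multimeter lying flat, 75 (x) x 140 (y) x 40 mm high; origin centre of underside.
- driver: Bystander: screwdriver with blue handle lying along its x, 170 mm long, about 30 mm thick; origin near its middle, on the bench.
- spool: Bystander: metal spool standing on its flange, diameter 60, 40 mm high; origin centre of underside.
- can: Bystander: green spray can, diameter 52, 140 mm high; origin centre of underside.
- mouse: Bystander: black computer mouse, 55 (x) x 100 (y) x 32 mm high; origin centre of underside.
Mind the look-alikes: they are no part of the job. Leave any purple or red look-alike of the module alone.

How it is judged:
By the outcome, as a careful person would: the job done as asked, in the order asked, and still so for the second after the job is handed in, with the robot touching nothing.
It also fails if it takes over 72 s, if anything falls off the work surface, if the arm or the gripper's body presses on something with over 40 N, if the wrist force passes 120 N, or if a joint passes its speed limit or range.

### The arm

A 6-joint arm with a two-finger parallel gripper is mounted at the origin on the work surface. World frame = base frame: x ahead of the robot, y to its left, z up, the work surface at z = 0. Lengths are in mm, angles in rad, forces in N, time in s.
With the tool pointing down it reaches from about 250 to 775 mm from the base axis. Payload 8.9 kg.
Tool frame: the origin (TCP) lies at the very end of the fingers, on their centre line; the grasp point (between the pads) lies 19 mm behind it; z points along the fingers, y is the line along which they close (so a half turn about z gives the same grasp; the last joint's range is limited). The gripper opens to 85 mm and grips with 20 to 120 N. Pads are 22 mm wide; open, the fingers measure 114 mm over their backs; the gripper's body (76 mm by 85 mm) begins 54 mm behind the grasp point. The pads swing forward as they close: fully open they stand 13 mm farther back than shut.
Start: joints at [-1.484, 0.291, -0.153, 1.127, 0, 1.431], TCP at [117.542, -511.671, 231.305] pointing down, gripper open.
Joint ranges: [-2.52, 2.52], [-0.91, 1.74], [-1.3, 1.37], [-1.96, 2.02], [-1.52, 1.47], [-3.14, 3.14]. Speed limits (rad/s): [2.22, 2.22, 2.79, 3.14, 3.14, 3.14].

### API

Orientations are given as [roll, pitch, yaw] about the fixed x, y, z axes, in that order (R = Rz(yaw) Ry(pitch) Rx(roll)).
In Python, from station import manip, grab_frame, get_calibration, workorder gives the robot as it stands.
- The arm moves only by the tool send_rows, never from a script. Its argument "targets" is a list of rows, each a list of 3 entries, a list of its own where there are three numbers: the turn, a rotation vector about the world's x, y, z in units of 90 degrees (1.0 is 90 degrees), then the shift along the world's x, y, z in units of 500 mm (1.0 is 500 mm), then the opening, from -1 (shut) to 1 (fully open). A call has 1 to 8 rows; each row is the pose to reach, as a shift and turn from the pose commanded when the call began; what a row does not reach only later rows make up. A row lasts 1/8 s, in which the tool goes at most 62.5 mm and 10.7 degrees, less where a joint would pass 70% of its speed; a pose out of reach is approached as far as the arm can. A call with a number of a shift or a turn outside -1 to 1 is refused whole. A call with a gripper value outside its range is refused whole. The fingers move at their own pace and stop on an object; the grip force is fixed at half the most. Time passes only in rows, so rows that repeat a pose let the fingers close. It gives the time, the measured TCP pose, the force, the opening and the grip force at its end, in the units of the state.
- manip.get_state(): the state, without advancing time (a new reading comes with each control period).
- grab_frame(name): name is "side" or "top" or "wrist"; returns the picture (400x640x3 uint8, red, green, blue); there is no depth.
- get_calibration(name): a dict with "fov_y" (degrees; the focal length in pixels is half the picture's height over the tangent of half this angle, whatever the lens; pixels are square), "cx", "cy" (the principal point, pixels), "world_from_camera" (4x4, takes a point from camera to world coordinates). Camera axes: x right, y down, z forward; pixel columns grow to the right and rows downward; lengths in mm; the calibration is good to about 2 mm. The wrist camera is an equidistant fisheye: a pixel r from the principal point sees the ray r / f radians off the axis. A picture is of the moment at which its call begins: read the wrist's pose just before it. get_calibration takes no time and is no camera call; for the wrist camera it gives the pose at the moment of the call.
- workorder.finish_job(): hands the job in; it is judged then, once.
The state is a dict: "clock": time; "q": joint angles; "dq": joint speeds; "joint_torque": joint torques, N m; "tcp_pos": TCP position; "eef_rot": TCP orientation; "ft_force": force on the tool from outside, world axes, zero at the start; "torque": the same for the moment, N m; "opening": opening from 0.0 (shut) to 1.0 (fully open); "gripper_force": force on a finger pad.
Only numpy, scipy, OpenCV 4.12 (cv2) and the standard library are available. Lean on these libraries where they do the work, as an engineer would, in place of code of your own. Each camera call takes 0.05 s, during which the arm holds its last target. There are 200 camera calls.

## Working session

There is one attempt and no reset: what is moved stays moved. The work goes in short steps, Python scripts to look and compute and a tool call to move; the robot and the scene stay as the last step left them, time stands still between calls to the robot, and variables do not carry over. Pictures are saved under pics/ and viewed, at most 10 in all, crops included, and the job is handed in when it is done.

Besides the shell and the picture viewer there is one more tool, called after "Call:" by a JSON object that holds its "op" and its "data". send_rows: Moves the arm, as the interface text tells. Its arguments: {"type":"object","properties":{"targets":{"type":"array"}},"required":["targets"]}

```bash
mkdir -p pics; ls
python3 - <<'E'
from station import manip, grab_frame, get_calibration
import cv2,numpy as np
for n in("top","side"):
    c=get_calibration(n);print(n,c["fov_y"],c["cx"],c["cy"],np.round(c["world_from_camera"],3).tolist())
    cv2.imwrite(f"pics/{n}0.png",cv2.cvtColor(grab_frame(n),cv2.COLOR_RGB2BGR))
print(manip.get_state())
E
```

```text
pics
top 42.21385513871412 313.681145251784 206.7513462971981 [[0.0, -0.992, 0.125, 381.125], [-1.0, -0.001, -0.004, -10.227], [0.005, -0.125, -0.992, 1238.145], [0.0, 0.0, 0.0, 1.0]]
side 46.0742967354906 319.6651278859073 197.92063068261012 [[0.992, -0.093, 0.086, 412.479], [-0.126, -0.693, 0.709, -903.582], [-0.007, -0.715, -0.7, 912.565], [0.0, 0.0, 0.0, 1.0]]
{'clock': 0.1, 'q': array([-1.48429475e+00,  2.91218569e-01, -1.54031654e-01,  1.12672421e+00,
        1.79483891e-05,  1.43149462e+00]), 'dq': array([-0.00080753, -0.00070361,  0.00031177, -0.00058119, -0.00152864,
       -0.00027612]), 'joint_torque': array([ 1.62080742e-03, -5.37978315e+01,  3.31917500e+01,  9.24653228e-03,
       -1.85100253e-04,  9.95509509e-06]), 'tcp_pos': array([ 117.51621662, -511.27562394,  230.79970132]), 'eef_rot': array([-3.14042845e+00, -1.81356177e-04,  2.25803171e-01]), 'ft_force': array([ 1.37776321,  0.20428302, -0.09055763]), 'torque': array([ 0.00506308,  0.05353025, -0.00096264]), 'gripper_force': 0.0, 'opening': 0.9995318091818103}
```

View pics/top0.png

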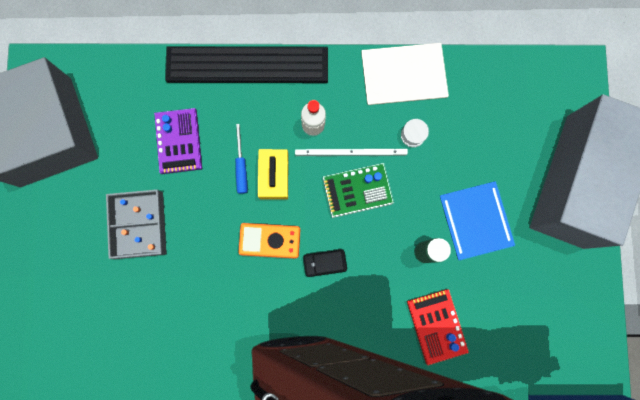

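View pics/side0.png

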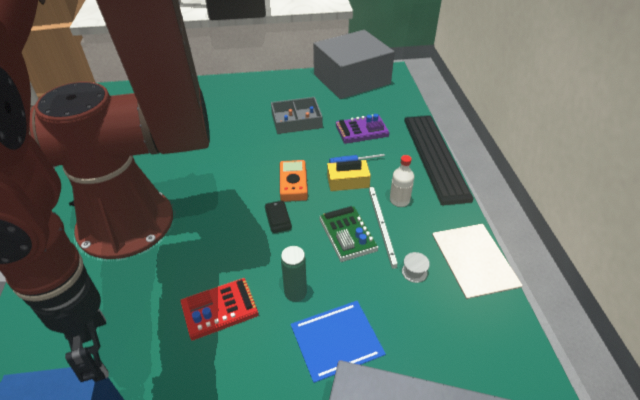

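The top view shows the yellow cap at about (272,174), the rail along row 152 (columns 295–408), and the green module at (358,190) with its connector to the left. The blue mat is at (477,220), with the can next to it at (438,250). The side view agrees, with the cap at (349,175), the module at (350,233) and the mat at (338,340).

```bash
cat > h.py <<'E'
from station import manip, grab_frame, get_calibration
import cv2,numpy as np
def ray(n,uv,c=None):
    c=c or get_calibration(n); f=200/np.tan(np.radians(c["fov_y"])/2)
    x,y=(uv[0]-c["cx"])/f,(uv[1]-c["cy"])/f; d=np.array([x,y,1.])
    if n=="wrist":
        r=np.hypot(x,y); d=np.array([x/r*np.sin(r),y/r*np.sin(r),np.cos(r)]) if r>0 else np.array([0,0,1.])
    T=np.array(c["world_from_camera"]); return T[:3,3],T[:3,:3]@d/np.linalg.norm(d)
def onz(n,uv,z,c=None):
    o,d=ray(n,uv,c); return o+d*(z-o[2])/d[2]
def tri(u1,u2,n1="top",n2="side",c1=None,c2=None):
    o,d=ray(n1,u1,c1);p,e=ray(n2,u2,c2)
    s=np.linalg.lstsq(np.c_[d,-e],p-o,rcond=None)[0]
    a,b=o+s[0]*d,p+s[1]*e; return (a+b)/2,np.linalg.norm(a-b)
def blob(img,lo,hi,roi):
    h=cv2.cvtColor(img,cv2.COLOR_RGB2HSV); m=cv2.inRange(h,lo,hi); k=np.zeros_like(m)
    x0,y0,x1,y1=roi; k[y0:y1,x0:x1]=m[y0:y1,x0:x1]
    cs=cv2.findContours(k,cv2.RETR_EXTERNAL,cv2.CHAIN_APPROX_NONE)[0]
    return max(cs,key=cv2.contourArea)
def cen(c): m=cv2.moments(c); return np.array([m["m10"],m["m01"]])/m["m00"]
E
python3 - <<'E'
from h import *
t=cv2.cvtColor(cv2.imread("pics/top0.png"),cv2.COLOR_BGR2RGB);s=cv2.cvtColor(cv2.imread("pics/side0.png"),cv2.COLOR_BGR2RGB)
R=lambda c:np.round(cv2.boxPoints(cv2.minAreaRect(c)),1)
def rep(name,lo,hi,rt,rs,z):
    ct,cs=blob(t,lo,hi,rt),blob(s,lo,hi,rs)
    print(name,"top",cen(ct).round(1),"side",cen(cs).round(1),"tri",[np.round(v,1) for v in tri(cen(ct),cen(cs))])
    w=np.array([onz("top",p,z)[:2] for p in ct[:,0].astype(float)],np.float32); r=cv2.minAreaRect(w);print("  plane z",z,np.round(r[0],1),np.round(r[1],1),round(r[2],2))
rep("pad",(100,120,80),(125,255,255),(430,170,530,270),(280,295,400,390),3)
rep("rib",(0,0,0),(179,255,60),(263,150,282,195),(330,155,372,173),72)
rep("capyellow",(18,120,150),(35,255,255),(250,145,295,205),(320,150,375,195),46)
rep("rail",(0,0,150),(179,60,255),(290,145,412,158),(365,185,400,270),18)
for p in [(345,205),(340,225),(375,175),(300,210)]: print(p,cv2.cvtColor(t[p[1]:p[1]+1,p[0]:p[0]+1],cv2.COLOR_RGB2HSV))
a=cv2.resize(cv2.cvtColor(t[130:230,240:420],cv2.COLOR_RGB2BGR),None,fx=4.4,fy=4.4,interpolation=cv2.INTER_CUBIC);cv2.imwrite("pics/crop.png",a)
E
```

```text
pad top [476.7 220.3] side [335.4 338.4] tri [array([ 503.9, -407. ,    2.5]), np.float64(1.4)]
  plane z 3 [ 505.5 -406.8] [160.9 141.6] 14.42
rib top [272.  171.4] side [348.5 165.4] tri [array([612.7,  80.9,  58.2]), np.float64(0.6)]
  plane z 72 [610.7  80. ] [65.2  9.2] 0.57
capyellow top [272.5 173.4] side [347.7 171.8] tri [array([612.1,  81.6,  34.1]), np.float64(0.4)]
  plane z 46 [611.3  80.8] [114.4  68. ] 0.39
rail top [351.8 151.5] side [383.1 226.3] tri [array([ 673. , -108.6,    4. ]), np.float64(1.1)]
  plane z 18 [ 669.2 -105.6] [ 12.3 269.8] 0.09
(345, 205) [[[ 68 179 135]]]
(340, 225) [[[ 83 184 165]]]
(375, 175) [[[107 198 244]]]
(300, 210) [[[ 82 183 167]]]
```

View pics/crop.png

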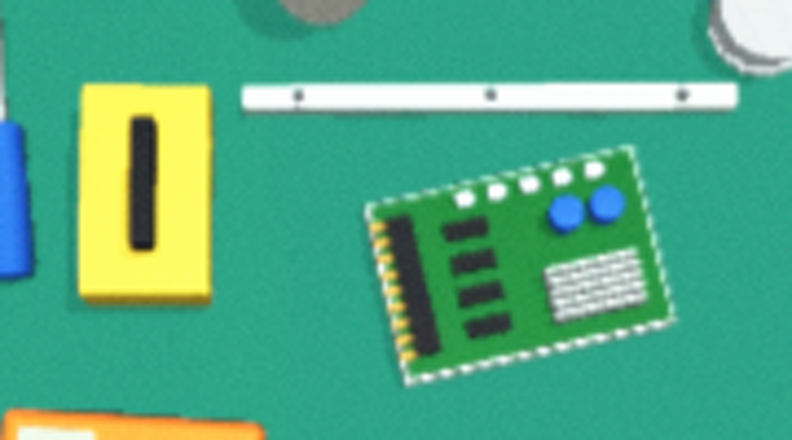

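The crop shows the module's base corners at crop pixels (367,205), (631,147), (676,320) and (407,383), so it is turned about +12°. The rail is parallel to world y, and the cap's rib is at crop (143,183). Heights fit: the cap rib averages 58 mm (expected 46–72) and the mat 2.5 mm. I'll go for the cap.

Call:
{"op": "send_rows", "data": {"targets": [[[0,0,-0.1437],[0.6,0.72,0],1],[[0,0,-0.1437],[0.6,0.72,0],1],[[0,0,-0.1437],[0.6,0.72,0],1],[[0,0,-0.1437],[0.6,0.72,0],1],[[0,0,-0.1437],[0.6,0.72,0],1],[[0,0,-0.1437],[0.6,0.72,0],1],[[0,0,-0.1437],[0.6,0.72,0],1],[[0,0,-0.1437],[0.6,0.72,0],1]]}}

```text
clock: 1.1
tcp_pos: [418.7, -149.2, 231.2]
eef_rot: [-3.141, 0.0, 0.003]
ft_force: [-0.1, -0.2, -0.8]
opening: 0.999
gripper_force: 0.0
```

Call:
{"op": "send_rows", "data": {"targets": [[[0,0,0],[0.389,0.465,-0.06],1],[[0,0,0],[0.389,0.465,-0.06],1],[[0,0,0],[0.389,0.465,-0.06],1],[[0,0,0],[0.389,0.465,-0.06],1],[[0,0,0],[0.389,0.465,-0.06],1],[[0,0,0],[0.389,0.465,-0.06],1],[[0,0,0],[0.389,0.465,-0.06],1]]}}

```text
clock: 1.98
tcp_pos: [611.4, 77.0, 200.7]
eef_rot: [-3.139, 0.001, 0.006]
ft_force: [-0.0, -0.3, 1.0]
opening: 0.998
gripper_force: 0.0
```

Run:
```python
from h import *
c=get_calibration("wrist");s=manip.get_state();w=grab_frame("wrist")
print(s["tcp_pos"],s["eef_rot"],c["fov_y"],c["cx"],c["cy"],np.round(c["world_from_camera"],3).tolist())
cv2.imwrite("pics/w1.png",cv2.cvtColor(w,cv2.COLOR_RGB2BGR))
```

```text
[611.42539467  77.04451987 200.74990684] [-3.13878221e+00  1.47352044e-03  6.15548033e-03] 65.70646984690485 317.55165228902086 199.32377863620468 [[0.007, -0.956, -0.294, 686.129], [-1.0, -0.008, 0.002, 77.219], [-0.004, 0.294, -0.956, 342.989], [0.0, 0.0, 0.0, 1.0]]
```

View pics/w1.png

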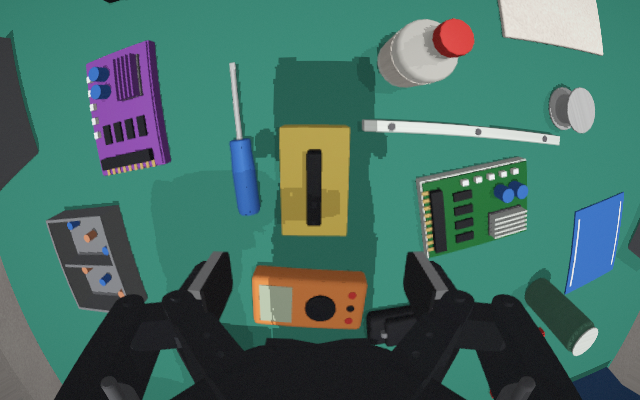

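The wrist view shows the rib at about (314,187), spanning rows 149–225, with the cap top from (279,125) to (349,236).

Run:
```python
from h import *
w=cv2.cvtColor(cv2.imread("pics/w1.png"),cv2.COLOR_BGR2RGB);c=get_calibration("wrist");print(manip.get_state()["tcp_pos"])
t=cv2.cvtColor(cv2.imread("pics/top0.png"),cv2.COLOR_BGR2RGB)
def rib(i,roi): return blob(i,(0,0,0),(179,255,60),roi)
rw=rib(w,(285,135,345,232)); rt=rib(t,(263,150,282,195))
e=lambda c:(c[c[:,0,1]==c[:,0,1].min()][:,0].mean(0),c[c[:,0,1]==c[:,0,1].max()][:,0].mean(0))
print(e(rw),e(rt),[tri(a,b,"top","wrist",None,c)for a,b in zip(e(rt),e(rw))])
print(cen(rw),onz("wrist",cen(rw),65,c),tri(cen(rt),cen(rw),"top","wrist",None,c))
```

```text
[611.36802714  76.60687415 201.1357035 ]
(array([314.5, 150. ]), array([313.5, 224. ])) (array([272., 157.]), array([272., 185.])) [(array([646.26364021,  80.86190918,  59.06162504]), np.float64(0.8518590974985398)), (array([578.19569838,  80.29991889,  71.38134161]), np.float64(1.3201942969227238))]
[313.41769547 186.71604938] [612.77707984  81.22470084  65.        ] (array([611.79590854,  80.99461447,  61.10575409]), np.float64(0.5929344800992945))
```

Call:
{"op": "send_rows", "data": {"targets": [[[0,0,0],[0,0,-0.1],1],[[0,0,0],[0,0,-0.2],1],[[0,0,0],[0,0,-0.2],1],[[0,0,0],[0,0,-0.2],1]]}}

```text
clock: 2.52
tcp_pos: [612.9, 76.5, 103.5]
eef_rot: [-3.139, -0.002, 0.005]
ft_force: [-0.7, -0.1, 0.4]
opening: 0.999
gripper_force: 0.0
```

Call:
{"op": "send_rows", "data": {"targets": [[[0,0,-0.003],[-0.001,0.009,-0.05],1],[[0,0,-0.003],[-0.001,0.009,-0.09],1],[[0,0,-0.003],[-0.001,0.009,-0.107],1],[[0,0,-0.003],[-0.001,0.009,-0.107],1]]}}

```text
clock: 3.02
tcp_pos: [612.3, 78.4, 49.0]
eef_rot: [-3.136, -0.001, 0.007]
ft_force: [0.5, -0.4, 1.3]
opening: 0.999
gripper_force: 0.0
```

Call:
{"op": "send_rows", "data": {"targets": [[[0,0,-0.005],[0,0.005,0.001],1],[[0,0,-0.005],[0,0.005,0.001],-1],[[0,0,-0.005],[0,0.005,0.001],-1],[[0,0,-0.005],[0,0.005,0.001],-1],[[0,0,-0.005],[0,0.005,0.001],-1],[[0,0,-0.005],[0,0.005,0.001],-1],[[0,0,-0.005],[0,0.005,0.001],-1],[[0,0,-0.005],[0,0.005,0.001],-1]]}}

```text
clock: 4.03
tcp_pos: [611.5, 77.9, 48.2]
eef_rot: [-3.133, 0.0, 0.005]
ft_force: [-0.7, -0.3, -0.9]
opening: 0.147
gripper_force: 60.8
```

Call:
{"op": "send_rows", "data": {"targets": [[[0,0,0],[0,0,0.03],-1],[[0,0,0],[0,0,0.08],-1],[[0,0,0],[0,0,0.16],-1],[[0,0,0],[0,0,0.26],-1],[[0,0,0],[0,0,0.36],-1],[[0,0,0],[0,0,0.36],-1]]}}

```text
clock: 4.78
tcp_pos: [614.0, 77.9, 233.8]
eef_rot: [-3.133, -0.009, 0.005]
ft_force: [-0.2, -1.0, -2.1]
opening: 0.15
gripper_force: 61.1
```

Run:
```python
from h import *
t=grab_frame("top");s=grab_frame("side")
print(manip.get_state()["tcp_pos"])
# can: white lid in top/side
ct=blob(t,(0,0,170),(179,60,255),(420,230,455,270));cs=blob(s,(0,0,170),(179,70,255),(275,240,312,275))
print("can",cen(ct),cen(cs),tri(cen(ct),cen(cs)))
cy=blob(s,(18,120,60),(35,255,255),(200,0,450,250));print("cap side",cen(cy))
print("pad",[np.round(onz("top",p,3),0).tolist() for p in cv2.boxPoints(cv2.minAreaRect(blob(t,(100,120,80),(125,255,255),(430,170,530,270))))])
a=np.hstack([t[100:300,200:520],s[50:250,180:500]]);cv2.imwrite("pics/lift.png",cv2.cvtColor(a,cv2.COLOR_RGB2BGR))
```

```text
[611.79583973  77.88862529 229.23772582]
can [438.45879917 249.56190476] [292.37418301 254.46568627] (array([ 428.84520039, -279.51671256,  139.06255453]), np.float64(0.35712606554020915))
cap side [351.63981991 124.84075371]
pad [[565.0, -319.0, 3.0], [605.0, -456.0, 3.0], [446.0, -495.0, 3.0], [407.0, -359.0, 3.0]]
```

View pics/lift.png

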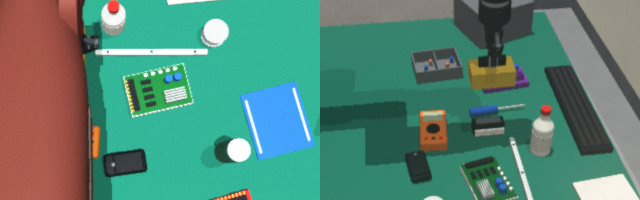

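The cap hangs level in the gripper, at composite (492,73), and the black contact block below it is uncovered at (488,125). The can is 148 mm from the mat's centre, so there is room. Next I carry the cap to the mat.

Call:
{"op": "send_rows", "data": {"targets": [[[0,0,0.155],[-0.02,-0.09,0],-1],[[0,0,0.155],[-0.05,-0.21,0],-1],[[0,0,0.155],[-0.08,-0.33,0],-1],[[0,0,0.155],[-0.105,-0.45,0],-1],[[0,0,0.155],[-0.135,-0.57,0],-1],[[0,0,0.155],[-0.16,-0.69,0],-1],[[0,0,0.155],[-0.185,-0.81,0],-1],[[0,0,0.155],[-0.205,-0.91,0],-1]]}}

```text
clock: 5.88
tcp_pos: [507.6, -378.8, 226.8]
eef_rot: [-3.131, 0.001, 0.247]
ft_force: [1.8, -0.3, -0.9]
opening: 0.153
gripper_force: 61.0
```

Call:
{"op": "send_rows", "data": {"targets": [[[0,0,0],[-0.009,-0.06,0],-1],[[0,0,0],[-0.009,-0.06,-0.06],-1],[[0,0,0],[-0.009,-0.06,-0.16],-1],[[0,0,0],[-0.009,-0.06,-0.24],-1],[[0,0,0],[-0.009,-0.06,-0.28],-1],[[0,0,0],[-0.009,-0.06,-0.28],-1]]}}

```text
clock: 6.62
tcp_pos: [502.9, -405.4, 85.5]
eef_rot: [-3.128, 0.003, 0.248]
ft_force: [0.0, 0.2, -0.5]
opening: 0.15
gripper_force: 61.0
```

Call:
{"op": "send_rows", "data": {"targets": [[[0,0,0],[0.004,-0.003,-0.03],-1],[[0,0,0],[0.004,-0.003,-0.055],-1],[[0,0,0],[0.004,-0.003,-0.063],-1],[[0,0,0],[0.004,-0.003,-0.066],-1],[[0,0,0],[0.004,-0.003,-0.067],-1]]}}

```text
clock: 7.25
tcp_pos: [506.8, -408.8, 55.1]
eef_rot: [-3.134, -0.0, 0.248]
ft_force: [1.2, 0.3, -1.4]
opening: 0.151
gripper_force: 61.0
```

Call:
{"op": "send_rows", "data": {"targets": [[[0,0,0],[-0.002,0.002,-0.003],-1],[[0,0,0],[-0.002,0.002,-0.005],-1],[[0,0,0],[-0.002,0.002,-0.006],-1],[[0,0,0],[-0.002,0.002,-0.006],-1]]}}

```text
clock: 7.75
tcp_pos: [505.6, -407.6, 51.8]
eef_rot: [-3.133, 0.0, 0.248]
ft_force: [-0.3, -0.4, -1.1]
opening: 0.153
gripper_force: 61.0
```

Call:
{"op": "send_rows", "data": {"targets": [[[0,0,0],[0,0,-0.002],-1],[[0,0,0],[0,0,-0.003],-1],[[0,0,0],[0,0,-0.003],-1]]}}

```text
clock: 8.12
tcp_pos: [505.7, -407.6, 51.0]
eef_rot: [-3.133, -0.0, 0.248]
ft_force: [-1.6, 1.7, 5.2]
opening: 0.147
gripper_force: 61.9
```

Call:
{"op": "send_rows", "data": {"targets": [[[0,0,0],[0,0,0],1],[[0,0,0],[0,0,0],1],[[0,0,0],[0,0,0],1],[[0,0,0],[0,0,0],1],[[0,0,0],[0,0,0],1],[[0,0,0],[0,0,0.06],1],[[0,0,0],[0,0,0.16],1],[[0,0,0],[0,0,0.26],1]]}}

```text
clock: 9.12
tcp_pos: [505.3, -407.4, 181.6]
eef_rot: [-3.133, 0.0, 0.248]
ft_force: [0.9, -1.3, -1.1]
opening: 0.997
gripper_force: 0.0
```

Call:
{"op": "send_rows", "data": {"targets": [[[0,0,0],[-0.1,0.0,0.1],1],[[0,0,0],[-0.2,0.0,0.1],1],[[0,0,0],[-0.3,0.0,0.1],1],[[0,0,0],[-0.4,0.0,0.1],1],[[0,0,0],[-0.4,0.0,0.1],1]]}}

```text
clock: 9.75
tcp_pos: [303.0, -407.5, 230.7]
eef_rot: [-3.133, 0.001, 0.245]
ft_force: [0.6, -0.1, 0.1]
opening: 0.999
gripper_force: 0.0
```

Run:
```python
from h import *
s0=manip.get_state();print(s0["tcp_pos"],s0["ft_force"])
t=grab_frame("top");s=grab_frame("side")
a=np.hstack([t[120:320,200:520],s[150:350,250:430]]);cv2.imwrite("pics/placed.png",cv2.cvtColor(cv2.resize(a,None,fx=1.6,fy=1.6),cv2.COLOR_RGB2BGR))
cv2.imwrite("pics/top1.png",cv2.cvtColor(t,cv2.COLOR_RGB2BGR))
cv2.imwrite("pics/side1.png",cv2.cvtColor(s,cv2.COLOR_RGB2BGR))
```

```text
[ 302.99848453 -407.45366728  230.72724093] [ 0.57682146 -0.11199637  0.05132801]
```

View pics/placed.png

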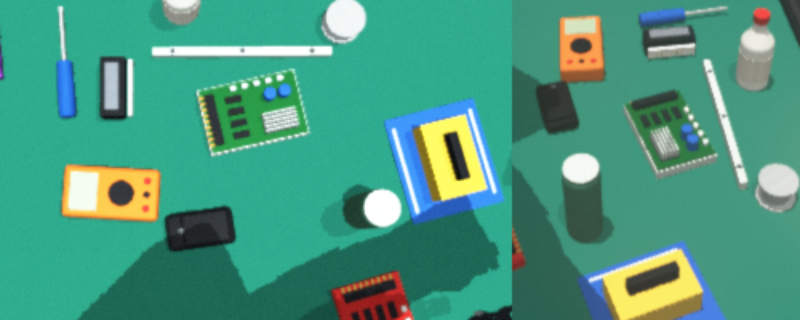

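The cap stands upright on the mat at composite (455,157). The contact block is clear, with its white strip at (129,87), and the module is untouched at (252,112). Now I measure all of these.

```bash
cat > m.py <<'E'
from h import *
def rect(t,m,roi,z):
    k=np.zeros_like(m);x0,y0,x1,y1=roi;k[y0:y1,x0:x1]=m[y0:y1,x0:x1]
    k=cv2.morphologyEx(k,cv2.MORPH_CLOSE,np.ones((3,3)))
    c=max(cv2.findContours(k,cv2.RETR_EXTERNAL,cv2.CHAIN_APPROX_NONE)[0],key=cv2.contourArea)
    r=cv2.minAreaRect(np.array([onz("top",p,z)[:2] for p in c[:,0].astype(float)],np.float32))
    return np.round(r[0],1),np.round(r[1],1),round(r[2],2),np.round(cv2.boxPoints(r),1).tolist()
def masks(t):
    h=cv2.cvtColor(t,cv2.COLOR_RGB2HSV).astype(int)
    nb=((abs(h[...,0]-82)>5)|(h[...,1]<140)).astype(np.uint8)*255
    wh=((h[...,1]<70)&(h[...,2]>150)).astype(np.uint8)*255
    ye=((h[...,0]>18)&(h[...,0]<36)&(h[...,1]>120)&(h[...,2]>175)).astype(np.uint8)*255
    return nb,wh,ye
E
python3 - <<'E'
from m import *
t=cv2.cvtColor(cv2.imread("pics/top1.png"),cv2.COLOR_BGR2RGB);nb,wh,ye=masks(t)
print("module",rect(t,nb,(310,157,405,222),17))
print("rail",rect(t,wh,(288,140,412,160),18))
print("strip",rect(t,wh,(275,140,290,205),25))
print("meter",rect(t,nb,(230,215,306,265),40));print("mouse",rect(t,nb,(298,243,352,280),20))
print("captop",rect(t,ye,(440,180,530,260),49))
print("spool",rect(t,nb,(395,110,435,150),40),"bottle",rect(t,nb,(295,95,330,137),60))
s=cv2.cvtColor(cv2.imread("pics/side1.png"),cv2.COLOR_BGR2RGB)
E
```

```text
module (array([ 575.8, -120.6]), array([104.1, 154.1]), 12.9, [[507.79998779296875, -57.099998474121094], [542.2000122070312, -207.3000030517578], [643.7000122070312, -184.10000610351562], [609.2999877929688, -33.79999923706055]])
rail (array([ 669.1, -105.6]), array([ 14.6, 269.9]), 0.62, [[660.4000244140625, 29.200000762939453], [663.2999877929688, -240.60000610351562], [677.9000244140625, -240.5], [674.9000244140625, 29.399999618530273]])
strip (array([611.6,  60.9]), array([84.6,  7.2]), 0.49, [[569.2999877929688, 64.0999984741211], [569.4000244140625, 56.900001525878906], [653.9000244140625, 57.70000076293945], [653.9000244140625, 64.80000305175781]])
meter (array([454.3,  87.6]), array([142.8,  78.8]), 86.68, [[410.79998779296875, 18.5], [489.5, 14.0], [497.79998779296875, 156.60000610351562], [419.1000061035156, 161.10000610351562]])
mouse (array([403.1, -41.5]), array([52.8, 97.3]), 7.55, [[370.5, 3.299999952316284], [383.29998779296875, -93.19999694824219], [435.6000061035156, -86.30000305175781], [422.79998779296875, 10.199999809265137]])
captop (array([ 505.3, -405.3]), array([110.5,  67.9]), 14.17, [[443.5, -385.8999938964844], [460.1000061035156, -451.70001220703125], [567.2000122070312, -424.70001220703125], [550.5999755859375, -358.8999938964844]])
spool (array([ 702.3, -252.7]), array([65.1, 89.9]), 70.95, [[649.2000122070312, -268.70001220703125], [734.2000122070312, -298.1000061035156], [755.4000244140625, -236.60000610351562], [670.5, -207.1999969482422]]) bottle (array([741.9, -13.8]), array([86.9, 56.3]), 0.09, [[698.4000244140625, 14.300000190734863], [698.5, -42.099998474121094], [785.5, -41.900001525878906], [785.4000244140625, 14.399999618530273]])
```

Cap centre (505.3, −405.3) against mat centre (505.5, −406.8), so it is placed. The module is at (575.8, −120.6), turned 12.9°, and its home is about (612.5, −16.5). I'll bring the half-closed fingers alongside its near long side.

Call:
{"op": "send_rows", "data": {"targets": [[[0,0,-0.013],[0.07,0.1,0],0],[[0,0,-0.013],[0.14,0.2,0],0],[[0,0,-0.013],[0.21,0.3,0],0],[[0,0,-0.013],[0.28,0.4,0],0],[[0,0,-0.013],[0.35,0.49,0],0],[[0,0,-0.013],[0.405,0.563,0],0],[[0,0,-0.013],[0.405,0.563,0],0],[[0,0,-0.013],[0.405,0.563,-0.1],0]]}}

```text
clock: 10.85
tcp_pos: [511.5, -126.4, 182.2]
eef_rot: [-3.137, -0.006, 0.23]
ft_force: [1.2, -0.8, -0.9]
opening: 0.498
gripper_force: 0.0
```

Call:
{"op": "send_rows", "data": {"targets": [[[0,0,0],[-0.005,0,-0.1],0],[[0,0,0],[-0.005,0,-0.2],0],[[0,0,0],[-0.005,0,-0.25],0],[[0,0,0],[-0.005,0,-0.25],0]]}}

```text
clock: 11.35
tcp_pos: [504.3, -125.7, 53.7]
eef_rot: [-3.131, 0.003, 0.228]
ft_force: [0.9, 0.3, -0.4]
opening: 0.504
gripper_force: 0.0
```

Call:
{"op": "send_rows", "data": {"targets": [[[0,0,0],[0,0,-0.05],0],[[0,0,0],[0,0,-0.085],0],[[0,0,0],[0,0,-0.095],0],[[0,0,0],[0,0,-0.095],0]]}}

```text
clock: 11.85
tcp_pos: [506.3, -126.4, 8.6]
eef_rot: [-3.134, -0.001, 0.228]
ft_force: [-0.0, -0.1, -0.4]
opening: 0.498
gripper_force: 0.0
```

Run:
```python
from h import *
print(manip.get_state()["tcp_pos"],manip.get_state()["q"])
w=grab_frame("wrist");s=grab_frame("side")
a=np.hstack([w[60:400,140:560],cv2.resize(s[170:280,280:400],(371,340))]);cv2.imwrite("pics/pre.png",cv2.cvtColor(a,cv2.COLOR_RGB2BGR))
```

```text
[ 506.25426862 -126.39921779    8.64782308] [-0.38918775  0.52255494 -0.46038593  0.59178995  0.00692859  2.5246639 ]
```

View pics/pre.png

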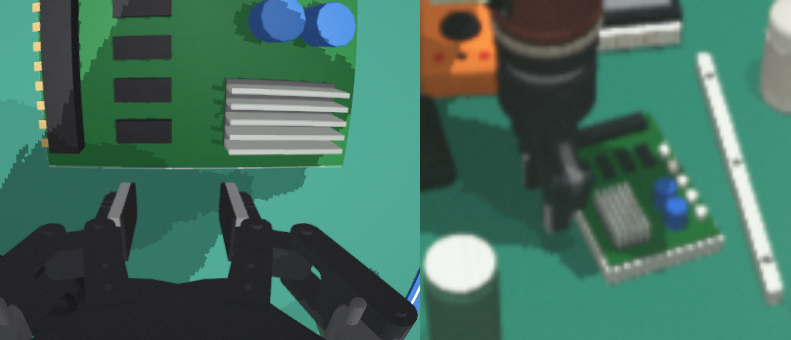

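The fingers stand parallel to the module's near side with a small gap, at crop rows 185 against 167. I push with rotation, in steps.

Call:
{"op": "send_rows", "data": {"targets": [[[0,0,0],[0.004,0,-0.007],0],[[0,0,0],[0.008,0.001,-0.008],0],[[0,0,0],[0.012,0.002,-0.008],0],[[0,0,-0.009],[0.017,0.003,-0.008],0],[[0,0,-0.018],[0.022,0.003,-0.008],0],[[0,0,-0.027],[0.027,0.003,-0.008],0],[[0,0,-0.036],[0.032,0.003,-0.008],0],[[0,0,-0.045],[0.037,0.003,-0.008],0]]}}

```text
clock: 12.95
tcp_pos: [524.4, -124.6, 3.7]
eef_rot: [-3.133, -0.0, 0.156]
ft_force: [-1.7, 0.6, -0.1]
opening: 0.498
gripper_force: 0.6
```

Call:
{"op": "send_rows", "data": {"targets": [[[0,0,-0.012],[0.005,0,0.003],0],[[0,0,-0.024],[0.01,0,0.003],0],[[0,0,-0.036],[0.015,0,0.003],0],[[0,0,-0.048],[0.02,0,0.003],0],[[0,0,-0.06],[0.025,0,0.003],0],[[0,0,-0.072],[0.03,0,0.003],0],[[0,0,-0.084],[0.035,0,0.003],0],[[0,0,-0.096],[0.04,0,0.003],0]]}}

```text
clock: 13.95
tcp_pos: [544.3, -124.6, 5.3]
eef_rot: [-3.133, 0.0, 0.005]
ft_force: [-3.2, 1.4, 1.8]
opening: 0.502
gripper_force: 1.4
```

Run:
```python
from m import *
c=get_calibration("wrist");print(manip.get_state()["tcp_pos"],manip.get_state()["eef_rot"],manip.get_state()["ft_force"])
w=grab_frame("wrist");s=grab_frame("side");t=grab_frame("top")
cv2.imwrite("pics/t2.png",cv2.cvtColor(t,cv2.COLOR_RGB2BGR))
cv2.imwrite("pics/w2.png",cv2.cvtColor(w,cv2.COLOR_RGB2BGR));cv2.imwrite("pics/s2.png",cv2.cvtColor(s,cv2.COLOR_RGB2BGR))
a=np.vstack([cv2.resize(w[:300],(640,300)),np.hstack([cv2.resize(s[170:280,280:400],(320,293)),cv2.resize(t[120:230,290:410],(320,293))])]);cv2.imwrite("pics/mid.png",cv2.cvtColor(a,cv2.COLOR_RGB2BGR))
```

```text
[ 544.26308077 -124.57953299    5.30188269] [-3.13301668e+00  1.95412495e-06  4.96501759e-03] [-3.23611606  1.37181989  1.82077277]
```

View pics/mid.png

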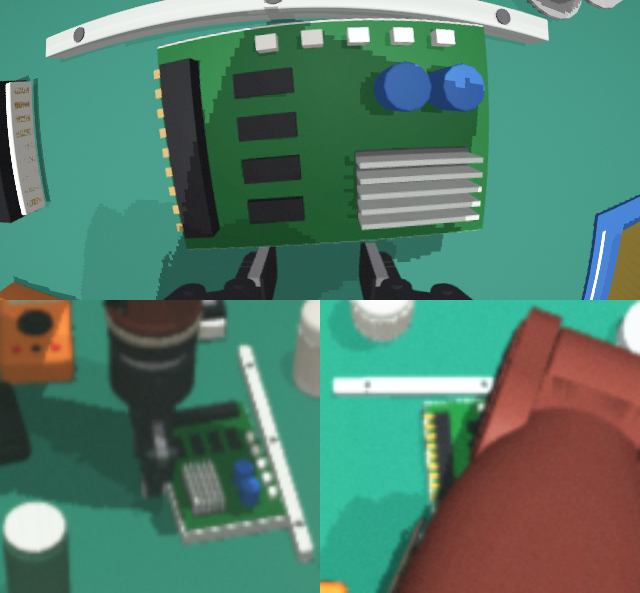

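The module follows and is turned only about 4° now. In the wrist view its far edge runs from (157,48) to (485,25), with the tail corner close to the rail. I get exact numbers from the wrist image.

```bash
cat >> m.py <<'E'
def wmod(w,c,roi):
    h=cv2.cvtColor(w,cv2.COLOR_RGB2HSV).astype(int)
    m=((h[...,0]>48)&(h[...,0]<74)&(h[...,1]>120)).astype(np.uint8)*255   # green board, z=20
    k=np.zeros_like(m);x0,y0,x1,y1=roi;k[y0:y1,x0:x1]=m[y0:y1,x0:x1]
    k=cv2.morphologyEx(k,cv2.MORPH_OPEN,np.ones((3,3)));k=cv2.morphologyEx(k,cv2.MORPH_CLOSE,np.ones((9,9)))
    ct=max(cv2.findContours(k,cv2.RETR_EXTERNAL,cv2.CHAIN_APPROX_NONE)[0],key=cv2.contourArea)
    P=np.array([onz("wrist",p,20,c)[:2] for p in ct[:,0].astype(float)],np.float32);r=cv2.minAreaRect(P)
    return np.round(r[0],1),np.round(r[1],1),round(r[2],2),np.round(cv2.boxPoints(r),1).tolist()
def wrail(w,c,cols):
    # inner lower edge of rail: bottom of white run in column, on z=18 top edge
    h=cv2.cvtColor(w,cv2.COLOR_RGB2HSV).astype(int);out=[]
    for u in cols:
        v=np.where((h[:120,u,1]<60)&(h[:120,u,2]>200))[0]
        if len(v): out.append(np.round(onz("wrist",(u,v.max()),18,c)[:2],1).tolist())
    return out
E
python3 - <<'E'
from m import *
w=cv2.cvtColor(cv2.imread("pics/w2.png"),cv2.COLOR_BGR2RGB);c=get_calibration("wrist")
print(wmod(w,c,(150,15,500,255)))
h=cv2.cvtColor(w,cv2.COLOR_RGB2HSV);print([h[60,190].tolist(),h[230,400].tolist(),h[100,100].tolist(),h[260,200].tolist(),h[35,100].tolist()])
print("rail",wrail(w,c,[60,80,100,120,140]))
print("corners z17",[np.round(onz("wrist",p,17,c),1)[:2].tolist() for p in[(157,48),(184,248),(488,228),(485,25)]])
E
```

```text
(array([ 607.5, -128.8]), array([ 95.5, 145.5]), 4.56, [[554.2000122070312, -60.0], [565.7000122070312, -205.10000610351562], [660.9000244140625, -197.5], [649.2999877929688, -52.400001525878906]])
[[105, 46, 22], [67, 161, 92], [83, 141, 156], [83, 147, 92], [60, 4, 238]]
rail [[661.7, 15.5], [661.8, -1.1], [661.8, -15.8], [662.1, -29.0], [662.2, -41.1]]
corners z17 [[650.3, -50.6], [552.6, -57.2], [564.7, -210.7], [663.0, -200.2]]
```

The board measures 95.5 × 145.5 mm (true size 96 × 146), so the measurement holds: centre (607.5, −128.8), yaw 4.6°, tail corner on the rail at x ≈ 662. I shift the fingers toward the connector end and push there.

Call:
{"op": "send_rows", "data": {"targets": [[[0,0,-0.003],[-0.02,0,0],0],[[0,0,-0.003],[-0.02,0.04,0],0],[[0,0,-0.003],[-0.02,0.08,0],0],[[0,0,-0.003],[-0.02,0.08,0],0],[[0,0,-0.003],[-0.012,0.08,0],0],[[0,0,-0.003],[-0.008,0.08,0],0],[[0,0,-0.003],[-0.004,0.08,0],0],[[0,0,-0.003],[-0.002,0.08,0],0]]}}

```text
clock: 15.1
tcp_pos: [542.7, -84.6, 5.1]
eef_rot: [-3.133, 0.001, 0.001]
ft_force: [-2.1, 0.8, 1.8]
opening: 0.498
gripper_force: 1.1
```

Call:
{"op": "send_rows", "data": {"targets": [[[0,0,0],[0.002,0,0],0],[[0,0,0],[0.004,0,0],0],[[0,0,0],[0.006,0,0],0],[[0,0,0],[0.007,0,0],0],[[0,0,0],[0.007,0,0],0]]}}

```text
clock: 15.72
tcp_pos: [546.8, -84.7, 5.3]
eef_rot: [-3.133, -0.0, 0.001]
ft_force: [-1.5, -0.3, -0.3]
opening: 0.501
gripper_force: 0.3
```

```bash
cat > look.py <<'E'
from m import *
import sys
s=manip.get_state();c=get_calibration("wrist");w=grab_frame("wrist");n=sys.argv[1]
cv2.imwrite(f"pics/w{n}.png",cv2.cvtColor(w,cv2.COLOR_RGB2BGR))
print(s["clock"],s["tcp_pos"].round(1),s["eef_rot"].round(3),s["ft_force"].round(1))
print(wmod(w,c,(120,5,620,300)));print(wrail(w,c,range(20,620,40)))
E
python3 look.py 3
```

```text
15.725 [546.8 -84.7   5.3] [-3.133e+00 -0.000e+00  1.000e-03] [-1.5 -0.3 -0.3]
(array([ 610.2, -130.4]), array([ 95.5, 145.2]), 2.22, [[559.7000122070312, -59.70000076293945], [565.2999877929688, -204.8000030517578], [660.7000122070312, -201.10000610351562], [655.0999755859375, -56.0]])
[[661.9, 23.5], [662.4, -1.8], [662.4, -23.4], [662.5, -42.6], [663.5, -60.2], [657.1, -77.1], [657.6, -93.6], [648.6, -110.2], [649.3, -127.7], [649.9, -146.7], [650.9, -168.2], [661.5, -193.6], [663.8, -224.8]]
```

Call:
{"op": "send_rows", "data": {"targets": [[[0,0,0],[0.002,0,0],0],[[0,0,0],[0.004,0,0],0],[[0,0,0],[0.005,0,0],0],[[0,0,0],[0.006,0,0],0]]}}

```text
clock: 16.27
tcp_pos: [549.5, -84.5, 5.3]
eef_rot: [-3.133, 0.0, 0.002]
ft_force: [-1.5, 0.9, 0.3]
opening: 0.504
gripper_force: 0.8
```

```bash
python3 look.py 4|head -2
```

```text
16.275 [549.5 -84.5   5.3] [-3.133e+00  0.000e+00  2.000e-03] [-1.5  0.9  0.3]
(array([ 611.5, -131.1]), array([ 95.6, 145.2]), 1.13, [[562.2999877929688, -59.5], [565.2000122070312, -204.6999969482422], [660.7000122070312, -202.8000030517578], [657.9000244140625, -57.599998474121094]])
```

Call:
{"op": "send_rows", "data": {"targets": [[[0,0,0],[0.001,0,0],0],[[0,0,0],[0.002,0,0],0],[[0,0,0],[0.003,0,0],0],[[0,0,0],[0.003,0,0],0]]}}

```text
clock: 16.82
tcp_pos: [551.2, -84.6, 5.3]
eef_rot: [-3.133, -0.0, 0.002]
ft_force: [-0.6, 0.8, -0.0]
opening: 0.5
gripper_force: 0.5
```

Call:
{"op": "send_rows", "data": {"targets": [[[0,0,0],[0.001,0,0],0],[[0,0,0],[0.001,0,0],0]]}}

```text
clock: 17.08
tcp_pos: [551.4, -84.6, 5.3]
eef_rot: [-3.133, 0.0, 0.001]
ft_force: [-2.2, 0.2, 0.5]
opening: 0.503
gripper_force: 1.1
```

```bash
python3 look.py 5|head -2
```

```text
17.075 [551.4 -84.6   5.3] [-3.133e+00  0.000e+00  1.000e-03] [-2.2  0.2  0.5]
(array([ 612.6, -131.9]), array([ 95.5, 145. ]), 0.42, [[564.2999877929688, -59.70000076293945], [565.4000244140625, -204.6999969482422], [660.9000244140625, -204.0], [659.7999877929688, -59.0]])
```

Call:
{"op": "send_rows", "data": {"targets": [[[0,0,0],[0.001,0,0],0],[[0,0,0],[0.001,0,0],0]]}}

```text
clock: 17.38
tcp_pos: [551.5, -84.6, 5.2]
eef_rot: [-3.133, 0.001, 0.001]
ft_force: [-4.9, 0.8, 2.8]
opening: 0.502
gripper_force: 2.6
```

Call:
{"op": "send_rows", "data": {"targets": [[[0,0,0],[0.001,0,0],0],[[0,0,0],[0.001,0,0],0]]}}

```text
clock: 17.62
tcp_pos: [551.6, -84.6, 5.2]
eef_rot: [-3.133, 0.002, 0.001]
ft_force: [-7.3, 0.6, 4.1]
opening: 0.499
gripper_force: 3.4
```

Call:
{"op": "send_rows", "data": {"targets": [[[0,0,0],[-0.03,0,0],0],[[0,0,0],[-0.04,0,0.1],0],[[0,0,0.1],[-0.03,-0.05,0.2],0],[[0,0,0.21],[0.03,-0.15,0.2],0],[[0,0,0.32],[0.1,-0.25,0.2],0],[[0,0,0.43],[0.12,-0.32,0.2],0],[[0,0,0.54],[0.12,-0.32,0.2],0],[[0,0,0.65],[0.12,-0.32,0.2],0]]}}

```text
clock: 18.62
tcp_pos: [613.4, -245.7, 105.2]
eef_rot: [-3.135, -0.0, 1.027]
ft_force: [0.7, -0.2, -0.1]
opening: 0.504
gripper_force: 0.0
```

Call:
{"op": "send_rows", "data": {"targets": [[[0,0,0.11],[0,0,0],0],[[0,0,0.22],[0,0,0],0],[[0,0,0.33],[0,0,0],0],[[0,0,0.35],[0,0,0],0],[[0,0,0.35],[0,0,0],0]]}}

```text
clock: 19.25
tcp_pos: [613.0, -244.8, 105.4]
eef_rot: [-3.134, 0.0, 1.569]
ft_force: [-0.4, 0.5, -0.2]
opening: 0.498
gripper_force: 0.0
```

Run:
```python
from m import *
s=manip.get_state();t=grab_frame("top");c=get_calibration("wrist");w=grab_frame("wrist")
print(s["tcp_pos"].round(1),s["eef_rot"].round(3),s["q"].round(2),s["ft_force"].round(1))
nb,wh,ye=masks(t);cv2.imwrite("pics/t6.png",cv2.cvtColor(t,cv2.COLOR_RGB2BGR));cv2.imwrite("pics/w6.png",cv2.cvtColor(w,cv2.COLOR_RGB2BGR))
a=np.vstack([w,cv2.resize(t[130:220,270:430],(640,200))[:, :]]);cv2.imwrite("pics/v6.png",cv2.cvtColor(a,cv2.COLOR_RGB2BGR))
print(wmod(w,c,(100,0,560,400)))
```

```text
[ 613.  -244.8  105.4] [-3.134  0.     1.569] [-0.49  0.64  0.06  1.   -0.    1.08] [-0.4  0.5 -0.2]
(array([ 612.6, -144.5]), array([ 95.1, 119.5]), 0.38, [[564.7000122070312, -85.0999984741211], [565.5, -204.5], [660.5999755859375, -203.89999389648438], [659.7999877929688, -84.5]])
```

View pics/v6.png

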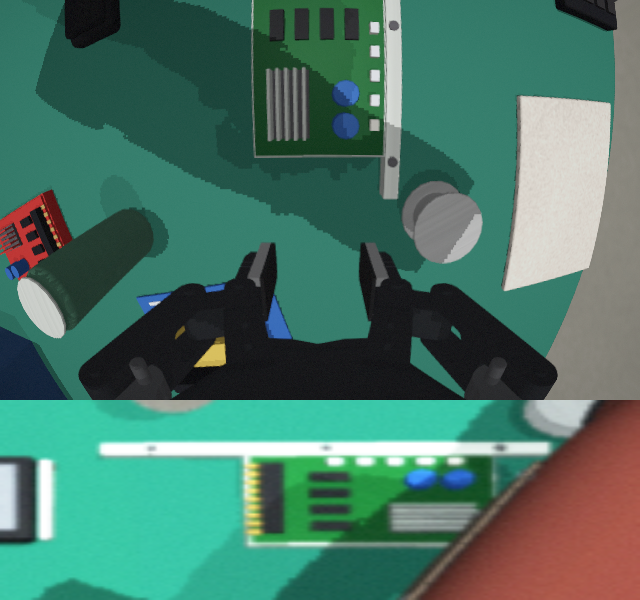

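The module lies flush along the rail; in the top crop its upper edge touches the rail at row 455 and the contacts are at (45,500). In the wrist view the tail edge is at row 156, in front of the fingers, and the spool is well clear. Next I lower and push in +y.

Call:
{"op": "send_rows", "data": {"targets": [[[0,0,0],[0,0,-0.08],0],[[0,0,0],[0,0,-0.16],0],[[0,0,0],[0,0,-0.195],0],[[0,0,0],[0,0.01,-0.2],0],[[0,0,0],[0,0.03,-0.2],0],[[0,0,0],[0,0.042,-0.2],0],[[0,0,0],[0,0.046,-0.2],0],[[0,0,0],[0,0.05,-0.2],0]]}}

```text
clock: 20.35
tcp_pos: [612.9, -219.6, 5.9]
eef_rot: [-3.134, 0.0, 1.572]
ft_force: [-0.2, 0.1, -0.2]
opening: 0.499
gripper_force: 0.0
```

Call:
{"op": "send_rows", "data": {"targets": [[[0,0,0],[0,0.005,0],0],[[0,0,0],[0,0.01,0],0],[[0,0,0],[0,0.015,0],0],[[0,0,0],[0,0.02,0],0],[[0,0,0],[0,0.025,0],0],[[0,0,0],[0,0.03,0],0],[[0,0,0],[0,0.035,0],0],[[0,0,0],[0,0.04,0],0]]}}

```text
clock: 21.35
tcp_pos: [612.7, -199.7, 5.5]
eef_rot: [-3.133, 0.001, 1.572]
ft_force: [-0.6, -4.8, 4.2]
opening: 0.497
gripper_force: 2.6
```

Call:
{"op": "send_rows", "data": {"targets": [[[0,0,0],[0,0.005,0],0],[[0,0,0],[0,0.01,0],0],[[0,0,0],[0,0.015,0],0],[[0,0,0],[0,0.02,0],0],[[0,0,0],[0,0.025,0],0],[[0,0,0],[0,0.03,0],0],[[0,0,0],[0,0.035,0],0],[[0,0,0],[0,0.04,0],0]]}}

```text
clock: 22.35
tcp_pos: [612.6, -179.7, 5.5]
eef_rot: [-3.133, 0.001, 1.572]
ft_force: [-1.4, -6.2, 4.1]
opening: 0.5
gripper_force: 2.7
```

Run:
```python
from m import *
s=manip.get_state();c=get_calibration("wrist");w=grab_frame("wrist")
cv2.imwrite("pics/w7.png",cv2.cvtColor(w,cv2.COLOR_RGB2BGR))
print(s["tcp_pos"].round(1),s["ft_force"].round(1),wmod(w,c,(100,0,560,400)))
```

```text
[ 612.6 -179.7    5.5] [-1.4 -6.2  4.1] (array([ 612.4, -110.3]), array([ 95.4, 112. ]), 0.36, [[564.2999877929688, -54.599998474121094], [565.0999755859375, -166.5], [660.4000244140625, -165.89999389648438], [659.7000122070312, -54.0]])
```

Call:
{"op": "send_rows", "data": {"targets": [[[0,0,0],[0,0.005,0.001],0],[[0,0,0],[0,0.01,0.001],0],[[0,0,0],[0,0.015,0.001],0],[[0,0,0],[0,0.02,0.001],0],[[0,0,0],[0,0.025,0.001],0],[[0,0,0],[0,0.03,0.001],0],[[0,0,0],[0,0.035,0.001],0],[[0,0,0],[0,0.04,0.001],0]]}}

```text
clock: 23.4
tcp_pos: [612.6, -159.4, 5.8]
eef_rot: [-3.133, -0.0, 1.572]
ft_force: [-0.4, -1.2, -0.3]
opening: 0.493
gripper_force: 0.7
```

Call:
{"op": "send_rows", "data": {"targets": [[[0,0,0],[0,0.005,0],0],[[0,0,0],[0,0.01,0],0],[[0,0,0],[0,0.015,0],0],[[0,0,0],[0,0.02,0],0],[[0,0,0],[0,0.025,0],0],[[0,0,0],[0,0.03,0],0],[[0,0,0],[0,0.035,0],0],[[0,0,0],[0,0.04,0],0]]}}

```text
clock: 24.4
tcp_pos: [612.5, -139.5, 5.8]
eef_rot: [-3.133, 0.0, 1.572]
ft_force: [-1.0, -1.0, -0.7]
opening: 0.497
gripper_force: 0.9
```

Call:
{"op": "send_rows", "data": {"targets": [[[0,0,0],[0,0.005,0],0],[[0,0,0],[0,0.01,0],0],[[0,0,0],[0,0.015,0],0],[[0,0,0],[0,0.02,0],0],[[0,0,0],[0,0.025,0],0],[[0,0,0],[0,0.03,0],0],[[0,0,0],[0,0.035,0],0],[[0,0,0],[0,0.04,0],0]]}}

```text
clock: 25.4
tcp_pos: [612.5, -119.5, 5.8]
eef_rot: [-3.133, 0.0, 1.572]
ft_force: [-1.9, -2.4, -0.5]
opening: 0.497
gripper_force: 1.5
```

```bash
cat > look2.py <<'E'
from m import *
import sys
s=manip.get_state();c=get_calibration("wrist");w=grab_frame("wrist");t=grab_frame("top");n=sys.argv[1]
cv2.imwrite(f"pics/w{n}.png",cv2.cvtColor(w,cv2.COLOR_RGB2BGR));cv2.imwrite(f"pics/t{n}.png",cv2.cvtColor(t,cv2.COLOR_RGB2BGR))
print(s["clock"],s["tcp_pos"].round(1),s["ft_force"].round(1),wmod(w,c,(100,0,560,400)))
h=cv2.cvtColor(t,cv2.COLOR_RGB2HSV).astype(int)
for v in(168,178,188): print(v,[(u,*h[v,u]) for u in range(282,302)])
E
python3 look2.py 8
```

```text
25.4 [ 612.5 -119.5    5.8] [-1.9 -2.4 -0.5] (array([612. , -49.8]), array([ 95.3, 111.8]), 0.37, [[564.0, 5.800000190734863], [564.7000122070312, -106.0], [660.0, -105.4000015258789], [659.2999877929688, 6.400000095367432]])
168 [(282, np.int64(83), np.int64(4), np.int64(249)), (283, np.int64(80), np.int64(92), np.int64(210)), (284, np.int64(83), np.int64(170), np.int64(198)), (285, np.int64(83), np.int64(182), np.int64(196)), (286, np.int64(83), np.int64(181), np.int64(197)), (287, np.int64(83), np.int64(181), np.int64(197)), (288, np.int64(83), np.int64(183), np.int64(194)), (289, np.int64(80), np.int64(121), np.int64(192)), (290, np.int64(43), np.int64(26), np.int64(243)), (291, np.int64(39), np.int64(82), np.int64(218)), (292, np.int64(38), np.int64(126), np.int64(172)), (293, np.int64(42), np.int64(101), np.int64(114)), (294, np.int64(77), np.int64(32), np.int64(72)), (295, np.int64(110), np.int64(28), np.int64(55)), (296, np.int64(105), np.int64(45), np.int64(57)), (297, np.int64(100), np.int64(58), np.int64(53)), (298, np.int64(78), np.int64(47), np.int64(54)), (299, np.int64
[... 1462 characters left out ...]
(288, np.int64(83), np.int64(186), np.int64(169)), (289, np.int64(79), np.int64(130), np.int64(180)), (290, np.int64(39), np.int64(52), np.int64(225)), (291, np.int64(35), np.int64(97), np.int64(190)), (292, np.int64(35), np.int64(131), np.int64(166)), (293, np.int64(41), np.int64(103), np.int64(97)), (294, np.int64(70), np.int64(25), np.int64(61)), (295, np.int64(93), np.int64(43), np.int64(53)), (296, np.int64(99), np.int64(34), np.int64(53)), (297, np.int64(95), np.int64(31), np.int64(50)), (298, np.int64(77), np.int64(60), np.int64(60)), (299, np.int64(68), np.int64(164), np.int64(107)), (300, np.int64(68), np.int64(192), np.int64(142)), (301, np.int64(68), np.int64(187), np.int64(150))]
```

Call:
{"op": "send_rows", "data": {"targets": [[[0,0,0],[0,0.005,0],0],[[0,0,0],[0,0.01,0],0],[[0,0,0],[0,0.015,0],0],[[0,0,0],[0,0.02,0],0],[[0,0,0],[0,0.022,0],0],[[0,0,0],[0,0.024,0],0],[[0,0,0],[0,0.024,0],0]]}}

```text
clock: 26.38
tcp_pos: [612.6, -107.4, 5.8]
eef_rot: [-3.133, -0.0, 1.572]
ft_force: [-1.9, -1.4, 0.1]
opening: 0.501
gripper_force: 0.9
```

```bash
cat > gap.py <<'E'
from m import *
s=manip.get_state();t=grab_frame("top").astype(float)
print(s["clock"],s["tcp_pos"].round(1),s["ft_force"].round(1))
# teal-ness = G-R large on bench; small on white strip/module rim
p=(t[...,1]-t[...,0])[166:192].mean(0)[278:300]; print(p.round().astype(int).tolist())
E
python3 gap.py
```

```text
26.375 [ 612.6 -107.4    5.8] [-1.9 -1.4  0.1]
[27, 60, 1, 0, 5, 70, 86, 7, 10, 12, 10, 10, 10, 10, 10, 18, 70, 103, 110, 110, 111, 110]
```

Call:
{"op": "send_rows", "data": {"targets": [[[0,0,0],[0,0.001,0],0],[[0,0,0],[0,0.002,0],0],[[0,0,0],[0,0.003,0],0],[[0,0,0],[0,0.003,0],0]]}}

```text
clock: 26.92
tcp_pos: [612.6, -106.1, 5.8]
eef_rot: [-3.133, 0.0, 1.572]
ft_force: [-1.6, -2.9, 1.0]
opening: 0.5
gripper_force: 1.3
```

Call:
{"op": "send_rows", "data": {"targets": [[[0,0,0],[0,0.001,0],0],[[0,0,0],[0,0.002,0],0],[[0,0,0],[0,0.002,0],0]]}}

```text
clock: 27.3
tcp_pos: [612.6, -105.0, 5.8]
eef_rot: [-3.133, -0.0, 1.572]
ft_force: [-1.0, -2.9, 0.2]
opening: 0.499
gripper_force: 1.3
```

```bash
python3 gap.py
```

```text
27.3 [ 612.6 -105.     5.8] [-1.  -2.9  0.2]
[26, 60, 1, 0, 5, 50, 6, 10, 12, 9, 9, 10, 9, 10, 16, 64, 102, 110, 110, 111, 110, 105]
```

Call:
{"op": "send_rows", "data": {"targets": [[[0,0,0],[0,0.001,0],0],[[0,0,0],[0,0.002,0],0],[[0,0,0],[0,0.002,0],0]]}}

```text
clock: 27.72
tcp_pos: [612.6, -104.0, 5.8]
eef_rot: [-3.133, -0.0, 1.572]
ft_force: [-0.8, -2.9, -0.4]
opening: 0.497
gripper_force: 1.3
```

```bash
python3 gap.py
```

```text
27.725 [ 612.6 -104.     5.8] [-0.8 -2.9 -0.4]
[26, 60, 1, 0, 4, 37, 16, 13, 10, 9, 10, 10, 10, 11, 32, 95, 109, 110, 110, 111, 108, 81]
```

Call:
{"op": "send_rows", "data": {"targets": [[[0,0,0],[0,0.001,0],0],[[0,0,0],[0,0.002,0],0],[[0,0,0],[0,0.002,0],0]]}}

```text
clock: 28.15
tcp_pos: [612.6, -103.0, 5.8]
eef_rot: [-3.133, -0.0, 1.572]
ft_force: [-0.5, -3.4, 1.2]
opening: 0.504
gripper_force: 1.3
```

```bash
python3 gap.py
```

```text
28.15 [ 612.6 -103.     5.8] [-0.5 -3.4  1.2]
[27, 60, 1, 0, 3, 4, 9, 12, 10, 10, 10, 10, 10, 13, 40, 97, 110, 111, 111, 111, 106, 67]
```

Call:
{"op": "send_rows", "data": {"targets": [[[0,0,0],[0,0.001,0],0],[[0,0,0],[0,0.002,0],0],[[0,0,0],[0,0.002,0],0]]}}

```text
clock: 28.58
tcp_pos: [612.6, -102.0, 5.8]
eef_rot: [-3.133, -0.0, 1.572]
ft_force: [-1.2, -3.5, 0.7]
opening: 0.497
gripper_force: 1.4
```

```bash
python3 gap.py
```

```text
28.575 [ 612.6 -102.     5.8] [-1.2 -3.5  0.7]
[27, 60, 1, 0, 4, 8, 13, 13, 9, 10, 10, 10, 10, 24, 93, 109, 111, 110, 110, 107, 81, 50]
```

Call:
{"op": "send_rows", "data": {"targets": [[[0,0,0],[0,0.001,0],0],[[0,0,0],[0,0.002,0],0],[[0,0,0],[0,0.002,0],0]]}}

```text
clock: 29.0
tcp_pos: [612.6, -101.1, 5.8]
eef_rot: [-3.133, 0.0, 1.572]
ft_force: [-1.2, -3.4, 0.8]
opening: 0.502
gripper_force: 1.7
```

```bash
python3 gap.py
```

```text
29.0 [ 612.6 -101.1    5.8] [-1.2 -3.4  0.8]
[23, 52, 1, 0, 2, 8, 13, 10, 10, 10, 10, 10, 12, 41, 96, 109, 110, 110, 110, 106, 70, 44]
```

Call:
{"op": "send_rows", "data": {"targets": [[[0,0,0],[0,0.001,0],0],[[0,0,0],[0,0.002,0],0],[[0,0,0],[0,0.002,0],0]]}}

```text
clock: 29.42
tcp_pos: [612.5, -100.2, 5.8]
eef_rot: [-3.133, 0.0, 1.572]
ft_force: [-2.3, -5.1, 1.5]
opening: 0.502
gripper_force: 2.4
```

```bash
python3 gap.py
```

```text
29.425 [ 612.5 -100.2    5.8] [-2.3 -5.1  1.5]
[21, 23, 0, 0, 1, 10, 12, 10, 10, 10, 10, 10, 18, 71, 104, 110, 111, 110, 110, 100, 60, 40]
```

Call:
{"op": "send_rows", "data": {"targets": [[[0,0,0],[0,-0.004,0],0],[[0,0,0],[0,-0.03,0],0],[[0,0,0],[0,-0.06,0.05],0],[[0,0,0],[0,-0.06,0.15],0],[[0,0,0],[-0.05,-0.06,0.3],0],[[0,0,0],[-0.17,-0.06,0.4],0],[[0,0,0],[-0.25,-0.06,0.4],0],[[0,0,0],[-0.25,-0.06,0.4],0]]}}

```text
clock: 30.48
tcp_pos: [485.3, -130.3, 207.8]
eef_rot: [-3.135, 0.0, 1.571]
ft_force: [0.7, -0.1, 0.0]
opening: 0.503
gripper_force: 0.0
```

Run:
```python
from m import *
c=get_calibration("wrist");print(manip.get_state()["tcp_pos"]);w=grab_frame("wrist");t=grab_frame("top");s=grab_frame("side")
for n,i in(("w9",w),("t9",t),("s9",s)):cv2.imwrite(f"pics/{n}.png",cv2.cvtColor(i,cv2.COLOR_RGB2BGR))
print(wmod(w,c,(100,0,640,400)))
p=(t[...,1].astype(float)-t[...,0])[166:192].mean(0)[278:300]; print(p.round().astype(int).tolist())
q=(t[...,1].astype(float)-t[...,0]);print("rail gap front/back",q[148:160,295:310].mean(1).round().tolist(),q[148:160,325:345].mean(1).round().tolist())
a=np.vstack([w[:300],np.hstack([cv2.resize(t[140:215,260:380],(480,300)),np.zeros((300,160,3),np.uint8)])]);a[300:,480:]=cv2.resize(s[140:240,300:400],(160,300))[:, :]
cv2.imwrite("pics/v9.png",cv2.cvtColor(a,cv2.COLOR_RGB2BGR))
```

```text
[ 485.27437759 -130.28866889  207.82667826]
(array([611.7, -13.4]), array([ 95.4, 144.4]), 0.27, [[563.5999755859375, 58.5], [564.2999877929688, -85.9000015258789], [659.7000122070312, -85.4000015258789], [659.0, 59.0]])
[21, 28, 1, 0, 1, 10, 11, 11, 11, 11, 11, 11, 20, 77, 113, 120, 121, 121, 121, 115, 79, 62]
rail gap front/back [118.0, 54.0, 9.0, 4.0, 4.0, 3.0, 17.0, 73.0, 91.0, 84.0, 84.0, 98.0] [106.0, 20.0, 2.0, 1.0, 0.0, 1.0, 11.0, 62.0, 64.0, 64.0, 68.0, 86.0]
```

View pics/v9.png

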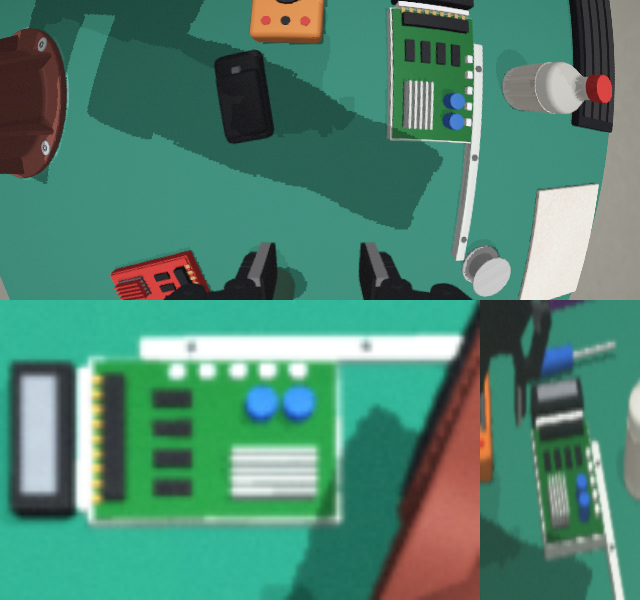

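The module sits flush along the rail with its connector end against the contact strip, at crop (85,440), and no bench shows in between. Its measured drift in x matches the rail's 0.3° yaw. The cap is on the mat, the other things haven't moved, and the arm is clear.

```bash
python3 -c "
from station import workorder
print(workorder.finish_job())"
```

```text
the job is handed in; nothing more can be done
None
```

The job is handed in at about 31 s: the yellow cap stands upright in the middle of the mat, and the module lies flush along the rail with its connector end against the spring contacts. The highest push force I read was about 7 N (readings came at the end of each move), and I gave no verdict because the hand-in returned none.

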